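# Isolate a battery module and snap the cap onto its terminal stud

### The job

First make the battery module safe: slide the black grip of its disconnect all the way to the end of the track that is farther from the brass stud. Then take the larger of the two black caps and press it, open end down, onto the brass stud until it snaps and sits fully home, and keep pressing: your program finishes while the gripper is still pushing the cap firmly (about 10 N) down on the stud, without letting go. Leave the smaller cap and the screwdriver alone.

Things in the scene. Friction and masses are not known exactly. Their poses are not given: they have to be found in the camera images.
- module: the battery module, fixed to the bench: an aluminium case with a grey lid, 200 (x) by 280 (y) by 75 mm high. Origin under its centre, on the bench; z up. On the lid: the brass stud (at y = -85 mm), the disconnect slider (from y = -15 to 115 mm, at x = 0), and a low black socket 22 x 50 x 12 mm at x = 72, y = 60 mm. It stands in a different place, turned by up to 0.3 rad, each time
- stud_seat (a point): on the stud's axis, at the top face of the grey collar (54 mm wide, 10 mm high, so its top is 85 mm above the bench) on which the cap's rim lands; axes as the module's. The brass stud rises 26 mm above this point, 26 mm in diameter, smooth, its top 12 mm tapering to 16 mm. Four sprung steel balls stick out 4 mm from it all round, centred 7.5 mm above this point
- disconnect (a joint): how far the disconnect's grip has been slid along the module's +y (away from the stud), in m: 0 at the end near the stud, 0.080 at the end stop far from the stud (off). It starts somewhere between 0 and 0.03, needs about 3 N to slide and stays where it is left
- disconnect_top (a point): centre of the top of the disconnect's grip, a black block 28 (module x) by 20 (module y, the way it slides) by 40 mm high, standing on an aluminium track 14 mm high; this point is 129.5 mm above the bench
- off_end (a point): where disconnect_top is when the grip is at the off end of its track; axes as the module's
- cap: the larger cap: loose black round plastic cap, 46 mm wide, 42 mm high, about 35 g, standing open end down. Origin at the centre of its open underside, z up. Bore 28 mm deep, 38 mm wide; a lip 3 mm high leaves a 30 mm mouth. Pushed onto the stud, the lip meets the sprung balls 11 mm before the seat, the push rises to 6 to 11 N, drops as it clicks, then the rim lands on the rigid collar
- small_cap: a smaller black cap that does not fit, 30 mm in diameter and 30 mm high, standing on the bench open end down; origin at the centre of its underside. The two caps may stand in each other's places. Leave it alone
- screwdriver: a loose screwdriver lying on the bench at the right, out of the way. Leave it alone
Not all that is in view belongs to the job. What is shaped like the cap but orange or white is not meant.

How it is judged:
By the outcome, as a careful person would: the job done as asked, in the order asked, and still so for the second after the job is handed in, while the arm keeps its last pose, push and grip.
It also fails if it takes over 58 s, if anything falls off the work surface, if the arm or the gripper's body presses on something with over 40 N, if the wrist force passes 120 N, or if a joint passes its speed limit or range.

### The arm

A 6-joint arm with a two-finger parallel gripper is mounted at the origin on the work surface. World frame = base frame: x ahead of the robot, y to its left, z up, the work surface at z = 0. Lengths are in mm, angles in rad, forces in N, time in s.
With the tool pointing down it reaches from about 300 to 1000 mm from the base axis. Payload 5.1 kg.
Tool frame: the origin (TCP) lies between the finger pads; the fingertips stand 22 mm ahead of it and the grasp point (between the pads) lies 3 mm ahead of it (arm.finger_overhang is the distance from the TCP to the fingertips, in mm); z points along the fingers, y is the line along which they close (so a half turn about z gives the same grasp; the last joint's range is limited). The gripper opens to 95 mm and grips with 3 to 60 N. Pads are 20 mm wide; open, the fingers measure 119 mm over their backs; the gripper's body (75 mm by 180 mm) begins 59 mm behind the grasp point.
Start: joints at [-1.374, 0.124, 1.65, -0, 1.367, -0.083], TCP at [179.474, -624.719, 236.656] pointing down, gripper open.
Joint ranges: [-2.61, 2.61], [-1.02, 2.33], [0.03, 2.71], [-1.35, 4.49], [0.32, 2.68], [-2.91, 2.91]. Speed limits (rad/s): [2.57, 2.57, 3.14, 3.14, 3.14, 3.14].

### API

Orientations are given as a 3x3 rotation matrix whose columns are the frame's x, y, z axes.
In Python, from station import sensors, imaging, order, models, arm gives the robot as it stands.
- The arm moves only by the shell command python3 -m handwheel 'ROWS'. ROWS is JSON, one flat list of numbers, 7 for each row, row after row: the shift along the world's x, y, z as a fraction of full scale, then the turn, a rotation vector about the world's x, y, z as a fraction of full scale, then the gripper's target within -1 to 1 (shut at 1, half-way at 0, fully open at -1). A call has 1 to 8 rows; each row is the pose to reach, as a shift and turn from the pose commanded when the call began, turning the shorter way round; what a row does not reach only later rows make up. Full scale, the value 1, is 0.12 m for a shift and 180 degrees for a turn. A row lasts 1/10 s, in which the tool goes at most 50 mm and 8.59 degrees, less where a joint would pass 70% of its speed; a pose out of reach is approached as far as the arm can. A call with a number of a shift or a turn outside -1 to 1 is refused whole. A call with a gripper value outside its range is refused whole. The fingers move at their own pace and stop on an object; the grip force is fixed at half the most. Time passes only in rows, so rows that repeat a pose let the fingers close. It gives the time, the measured TCP pose, the force, the opening and the grip force at its end, in the units of the state.
- sensors.observe(): the state, without advancing time (a new reading comes with each control period).
- imaging.read_camera(name): name is "scene" or "top" or "wrist"; returns (picture, depth): 420x560x3 uint8, blue, green, red; 420x560 float32, mm along the optical axis (not along the pixel's ray), 0 where there is no reading.
- imaging.camera_info(name): a dict with "mtx" (3x3 intrinsics, pixels), "world_from_camera" (4x4, takes a point from camera to world coordinates); the wrist camera has in their place "hand_eye" (4x4, takes a point from camera to tool coordinates, whose origin is the TCP and whose axes are the flange's). Camera axes: x right, y down, z forward; pixel columns grow to the right and rows downward; lengths in mm; the calibration is good to about 2 mm. The wrist camera is an equidistant fisheye: a pixel r from the principal point sees the ray r / f radians off the axis. A picture is of the moment at which its call begins: read the wrist's pose just before it. camera_info takes no time and is no camera call.
- order.hand_in(): hands the job in; it is judged then, once.
Trained networks look in the newest picture that a camera, given by its name, has taken for a name from the list of things; names that differ only in an ending like _2 or _b are one class to them, and where a whole thing is asked for, a point or a joint stands for the part that bears it (a point fixed in the world has none). Each returns a list of dicts, best first, with "conf" (0 to 1); they miss things now and then, are a little off and sometimes report something else, mostly with a low value. They report only what shows in the picture. A call takes as long as a camera call. They do not tell look-alikes from the thing itself.
- models.look_for(camera, query): "at" ([column, row] in pixels, amid what is visible of it).
- models.outline_of(camera, query): "pixels" (420x560 bool, what is visible of it) and "at" ([column, row] in pixels, amid what is visible of it).
The state is a dict: "time": time; "joint_positions": joint angles; "joint_vel": joint speeds; "tau": joint torques, N m; "tool_pos": TCP position; "eef_rot": TCP orientation; "force": force on the tool from outside, world axes, zero at the start; "ft_torque": the same for the moment, N m; "grip_width": finger opening in mm; "grip_force": force on a finger pad.
Only numpy, scipy, OpenCV 4.12 (cv2) and the standard library are available. Lean on these libraries where they do the work, as an engineer would, in place of code of your own. Each camera call takes 0.05 s, during which the arm holds its last target. There are 200 camera calls.

## Working session

There is one attempt and no reset: what is moved stays moved. The work goes in short steps, Python scripts to look and compute and a shell command to move; the robot and the scene stay as the last step left them, time stands still between calls to the robot, and variables do not carry over. Pictures are saved under pics/ and viewed, at most 10 in all, crops included, and the job is handed in when it is done.

```bash
mkdir -p pics; ls; cat > h.py <<'E'
import numpy as np, cv2
from station import sensors, imaging, order, models, arm
def world(cam,px,depth,r=2):
    i=imaging.camera_info(cam);K=np.array(i["mtx"]);T=np.array(i["world_from_camera"])
    u,v=px;p=depth[int(v)-r:int(v)+r+1,int(u)-r:int(u)+r+1];z=np.median(p[p>0])
    return (T@np.r_[np.linalg.inv(K)@[u,v,1]*z,1])[:3]
def cloud(cam,depth):
    i=imaging.camera_info(cam);K=np.array(i["mtx"]);T=np.array(i["world_from_camera"])
    v,u=np.mgrid[:420,:560];P=np.stack([u,v,np.ones_like(u)],-1)@np.linalg.inv(K).T*depth[...,None]
    return P@T[:3,:3].T+T[:3,3]
E
python3 - <<'E'
from h import *
for c in ("top","scene"):
    im,d=imaging.read_camera(c);cv2.imwrite(f"pics/{c}0.png",im);np.save(f"{c}0.npy",d)
    for q in ("module","stud_seat","disconnect_top","cap","small_cap","screwdriver"):
        for o in models.look_for(c,q)[:4]:
            try:w=world(c,o["at"],d).round(0)
            except Exception as e:w=e
            print(c,q,np.round(o["at"]),round(o["conf"],2),w)
print(sensors.observe())
E
```

```text
pics
top module [180. 176.] 0.98 [598. 151.  91.]
top stud_seat [184. 178.] 0.74 [592. 139.  89.]
top stud_seat [415. 264.] 0.73 [ 377. -468.   21.]
top cap [341. 251.] 0.83 [ 409. -267.   41.]
top cap [348. 191.] 0.69 [ 569. -286.   41.]
top cap [312. 263.] 0.54 [ 377. -191.   42.]
top cap [338. 219.] 0.53 [ 495. -262.   42.]
top small_cap [318. 177.] 0.4 [ 607. -209.   30.]
top screwdriver [418. 264.] 0.76 [ 378. -474.   24.]
top screwdriver [320. 179.] 0.29 [ 601. -213.   30.]
scene module [394. 283.] 0.57 [627. 147.  75.]
scene stud_seat [394. 276.] 0.91 [618. 145.  81.]
scene disconnect_top [407. 260.] 0.81 [606. 158. 128.]
scene cap [246. 164.] 0.9 [ 392. -190.   42.]
scene cap [201. 199.] 0.71 [ 504. -261.   43.]
scene cap [249. 202.] 0.7 [ 489. -159.   41.]
scene cap [180. 233.] 0.7 [ 592. -277.   42.]
scene small_cap [208. 250.] 0.58 [ 612. -213.   29.]
scene screwdriver [128. 146.] 0.57 [ 383. -476.   24.]
{'time': 0.7, 'joint_positions': array([-1.37361474e+00,  1.23782957e-01,  1.65025920e+00, -3.48900349e-05,
        1.36750425e+00, -8.26168606e-02]), 'joint_vel': array([ 0.00045375, -0.00136946, -0.00103278,  0.0002623 ,  0.00116125,
       -0.00072394]), 'tau': array([ 7.11190078e-04, -4.17432547e+01, -3.60136521e+01,  7.74729601e-02,
        4.28241561e-02, -2.58910973e-05]), 'tool_pos': array([ 179.45864449, -624.73962887,  236.69140203]), 'eef_rot': array([[ 9.61109173e-01,  2.76168710e-01, -2.44496693e-05],
       [ 2.76168709e-01, -9.61109173e-01, -5.20435185e-05],
       [-3.78715929e-05,  4.32672694e-05, -9.99999998e-01]]), 'force': array([ 0.48981685,  0.51145455, -0.80446294]), 'ft_torque': array([ 0.00883206, -0.00533441, -0.05358196]), 'grip_force': 0.0, 'grip_width': 95.06399184915917}
```

View pics/top0.png

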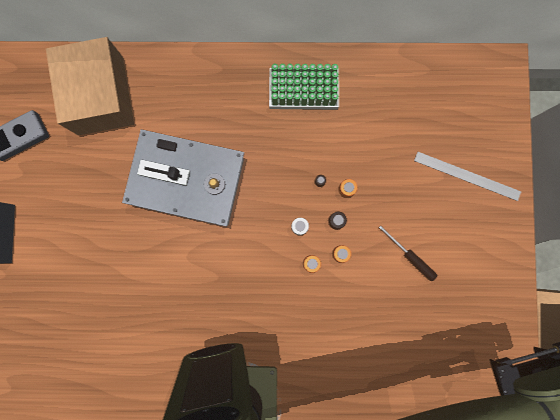

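View pics/scene0.png

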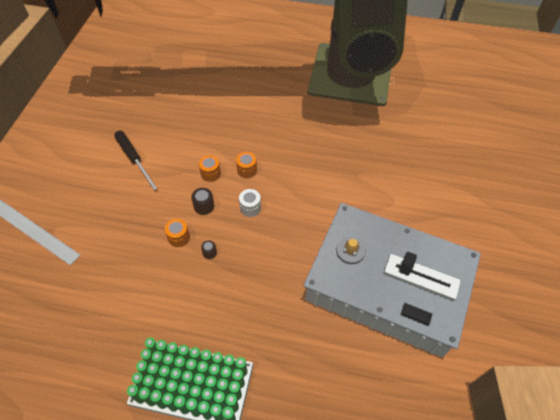

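The large black cap is at top (338,220) and scene (203,201). The small black cap is at top (320,180) and scene (208,250). The orange ones, top (348,188), (342,254) and (312,264), and the white one, (300,226), are look-alikes. Only (338,220) is both black and large. The stud is at top (215,183), and the grip (174,173) sits near the stud end of its track. Off is towards the left, +y. Next I'll measure and confirm with an enlarged crop.

```bash
cat > m.py <<'E'
from h import *
for c in ("top","scene"):
    d=np.load(c+"0.npy");P=cloud(c,d);im=cv2.imread(f"pics/{c}0.png")
    x,y,z=P[...,0],P[...,1],P[...,2]
    reg=(d>0)&(abs(x-600)<230)&(abs(y-145)<230)
    n,l,st,_=cv2.connectedComponentsWithStats((reg&(abs(z-75)<7)).astype(np.uint8))
    k=1+st[1:,4].argmax();r=cv2.minAreaRect(P[l==k][:,:2].astype(np.float32));print(c,"lid",r)
    R=P[reg&(abs(x-600)<140)&(abs(y-145)<160)]
    g=R[(R[:,2]>120)&(R[:,2]<136)];print("grip",len(g),g.mean(0).round(1),g.min(0).round(),g.max(0).round())
    s=R[(R[:,2]>98)&(R[:,2]<116)&(R[:,1]<np.array(r[0])[1]-40)];print("stud",len(s),s.mean(0).round(1),s.min(0).round(),s.max(0).round())
    m=(d>0)&(np.hypot(x-495,y+262)<40)&(z>36);q=P[m];print("cap",len(q),cv2.minEnclosingCircle(q[:,:2].astype(np.float32)),np.median(q[:,2]))
    for nm,(a,b) in dict(small=(607,-211),o1=(569,-286),o2=(409,-267),w=(489,-159)).items():
        q=P[(d>0)&(np.hypot(x-a,y-b)<35)&(z>24)];print(nm,q.mean(0).round())
im=cv2.imread("pics/top0.png")[160:240,285:375];im2=cv2.imread("pics/scene0.png")[145:265,165:275]
cv2.imwrite("pics/crop.png",np.hstack([cv2.resize(im,(400,400)),cv2.resize(im2,(366,400))]))
E
python3 m.py
```

```text
top lid ((598.3369140625, 147.36410522460938), (281.298583984375, 200.38685607910156), 77.70174407958984)
grip 96 [601.1 163.2 128.3] [587. 153. 120.] [617. 175. 136.]
stud 79 [578.6  62.9 107.1] [568.  53.  98.] [592.  76. 114.]
cap 228 ((492.2563781738281, -258.9376525878906), 22.70600128173828) 41.76975535468716
small [ 600. -214.   30.]
o1 [ 578. -287.   41.]
o2 [ 403. -269.   41.]
w [ 476. -158.   42.]
scene lid ((598.2024536132812, 143.69532775878906), (280.35302734375, 202.22923278808594), 77.82220458984375)
grip 181 [604.4 160.9 128.3] [589. 150. 120.] [617. 173. 133.]
stud 141 [583.7  60.5 106.9] [573.  49.  98.] [593.  73. 114.]
cap 320 ((493.8427429199219, -262.06280517578125), 23.715538024902344) 42.32037036182635
small [ 603. -217.   30.]
o1 [ 584. -288.   40.]
o2 [ 409. -272.   40.]
w [ 481. -161.   40.]
```

View pics/crop.png

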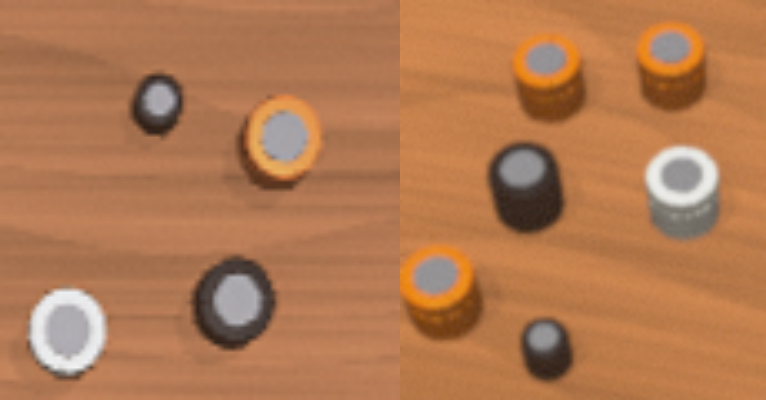

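The crop confirms it. The large black cap is at about (493,-261), and the small one at (602,-215) is clearly narrower. Module yaw is about -12.2°, the grip is at about (603,162), the stud at about (581,62), and the off end at about (617,233). Now I'll travel to above the grip.

```bash
python3 -m handwheel '[0.5,0.94,0,0,0,-0.0225,-1, 0.5,0.94,0,0,0,-0.0225,-1, 0.5,0.94,0,0,0,-0.0225,-1, 0.5,0.94,0,0,0,-0.0225,-1]'; python3 -m handwheel '[0.5,0.94,0,0,0,-0.0225,-1, 0.5,0.94,0,0,0,-0.0225,-1, 0.5,0.94,0,0,0,-0.0225,-1]'
```

```text
time: 1.1
tool_pos: [240.9, -509.5, 236.8]
eef_rot: [[0.978, 0.211, 0.001], [0.211, -0.978, 0.0], [0.001, -0.0, -1.0]]
force: [-0.0, -0.2, -0.4]
grip_width: 94.7
grip_force: 0.0
time: 1.4
tool_pos: [300.1, -397.7, 236.8]
eef_rot: [[0.99, 0.138, 0.0], [0.138, -0.99, -0.0], [0.0, 0.0, -1.0]]
force: [0.2, -0.6, 0.4]
grip_width: 95.2
grip_force: 0.0
```

```bash
M='python3 -m handwheel'
for i in 1 2 3 4 5; do python3 -m handwheel '[0.5,0.93,0,0,0,-0.0225,-1, 0.5,0.93,0,0,0,-0.0225,-1, 0.5,0.93,0,0,0,-0.0225,-1, 0.5,0.93,0,0,0,-0.0225,-1]'; done | tail -6
python3 - <<'E'
from h import *
s=sensors.observe();im,d=imaging.read_camera("wrist");cv2.imwrite("pics/w1.png",im)
i=imaging.camera_info("wrist");print({k:np.array(v).round(3).tolist() if not isinstance(v,str) else v for k,v in i.items()})
R=np.array(s["eef_rot"]);p=np.array(s["tool_pos"]);K=np.array(i["mtx"]);H=np.array(i["hand_eye"])
def W(u,v,z):
    a=np.array([(u-K[0,2])/K[0,0],(v-K[1,2])/K[1,1]]);t=np.hypot(*a);ray=np.r_[a/t*np.sin(t),np.cos(t)]
    c=R@(H[:3,:3]@ray);o=R@H[:3,3]+p;return o+c*(z-o[2])/c[2]
for q,z in (("disconnect_top",129.5),("stud_seat",85)):
    for o in models.outline_of("wrist",q)[:2]:
        print(q,o["conf"],o["at"],W(*o["at"],z),o["pixels"].sum())
    for o in models.look_for("wrist",q)[:2]: print(q,o["conf"],o["at"],W(*o["at"],z))
E
```

```text
time: 3.4
tool_pos: [600.8, 158.4, 236.2]
eef_rot: [[0.977, -0.213, -0.0], [-0.213, -0.977, -0.001], [-0.0, 0.001, -1.0]]
force: [0.6, -0.4, -0.3]
grip_width: 94.9
grip_force: 0.0
{'mtx': [[325.192, 0.0, 279.931], [0.0, 325.192, 204.122], [0.0, 0.0, 1.0]], 'hand_eye': [[0.0, -0.965, -0.261, 74.711], [1.0, 0.001, -0.0, 0.04], [0.0, -0.261, 0.965, -148.585], [0.0, 0.0, 0.0, 1.0]]}
disconnect_top 0.77 [274.8, 204.2] [607.08390578 161.28690511 129.5       ] 882
disconnect_top 0.85 [270.5, 203.9] [608.0733173  164.65135497 129.5       ]
stud_seat 0.82 [289.7, 174.1] [620.95562151 144.648489    85.        ] 46685
stud_seat 0.92 [291.9, 178.0] [616.88765544 143.39684508  85.        ]
```

View pics/w1.png

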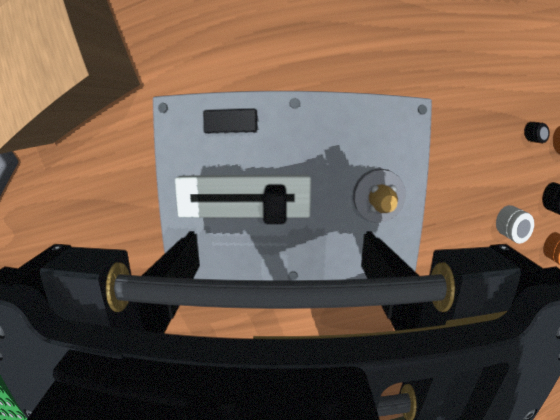

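The wrist view shows the grip at (275,203) between the fingers, with the stud tip at (384,198), so we're aligned. I'll descend, shift 3 mm each way, and close on the grip.

```bash
python3 -m handwheel '[0.025,0.025,-0.4,0,0,0,-1, 0.025,0.025,-0.7,0,0,0,-1, 0.025,0.025,-0.95,0,0,0,-1, 0.025,0.025,-0.95,0,0,0,-1]';python3 -m handwheel '[0,0,0,0,0,0,0.6, 0,0,0,0,0,0,0.6, 0,0,0,0,0,0,0.7, 0,0,0,0,0,0,0.8, 0,0,0,0,0,0,0.8, 0,0,0,0,0,0,0.8]'
```

```text
time: 4.05
tool_pos: [598.6, 159.8, 117.2]
eef_rot: [[0.977, -0.215, -0.01], [-0.215, -0.977, -0.002], [-0.009, 0.004, -1.0]]
force: [-0.6, -0.4, -0.4]
grip_width: 95.3
grip_force: 0.0
time: 4.65
tool_pos: [602.7, 162.0, 123.2]
eef_rot: [[0.977, -0.213, 0.001], [-0.213, -0.977, 0.0], [0.001, -0.0, -1.0]]
force: [0.3, 0.7, 0.4]
grip_width: 52.6
grip_force: 0.0
```

```bash
python3 -m handwheel '[0,0,0,0,0,0,0.9, 0,0,0,0,0,0,0.9, 0,0,0,0,0,0,0.9, 0,0,0,0,0,0,0.9, 0,0,0,0,0,0,0.9, 0,0,0,0,0,0,0.9]'
```

```text
time: 5.25
tool_pos: [602.5, 162.2, 122.6]
eef_rot: [[0.977, -0.213, 0.0], [-0.213, -0.977, 0.001], [-0.0, -0.001, -1.0]]
force: [1.0, 2.5, -1.3]
grip_width: 19.8
grip_force: 30.0
```

```bash
python3 -m handwheel '[0.022,0.1,0,0,0,0,0.9, 0.044,0.2,0,0,0,0,0.9, 0.065,0.3,0,0,0,0,0.9, 0.087,0.4,0,0,0,0,0.9, 0.109,0.5,0,0,0,0,0.9, 0.117,0.537,0,0,0,0,0.9, 0.117,0.537,0,0,0,0,0.9, 0.117,0.537,0,0,0,0,0.9]'; python3 -m handwheel '[0.007,0.033,0,0,0,0,0.9, 0.007,0.033,0,0,0,0,0.9, 0.007,0.033,0,0,0,0,0.9]'
```

```text
time: 6.05
tool_pos: [616.7, 227.6, 122.6]
eef_rot: [[0.977, -0.213, 0.001], [-0.213, -0.977, 0.003], [0.0, -0.003, -1.0]]
force: [0.2, 2.7, -1.6]
grip_width: 19.9
grip_force: 30.0
time: 6.35
tool_pos: [617.2, 230.0, 122.6]
eef_rot: [[0.977, -0.214, -0.0], [-0.214, -0.977, -0.0], [-0.0, 0.0, -1.0]]
force: [-1.1, -1.4, -0.0]
grip_width: 19.9
grip_force: 30.0
```

```bash
for i in 1 2 3; do python3 -m handwheel '[0.004,0.018,0,0,0,0,0.9, 0.004,0.018,0,0,0,0,0.9]' | egrep 'pos|^force'; done
```

```text
tool_pos: [617.7, 232.1, 122.6]
force: [-1.0, -2.2, 0.2]
tool_pos: [618.0, 233.5, 122.5]
force: [-3.0, -6.4, 2.3]
tool_pos: [618.0, 233.7, 122.5]
force: [-4.6, -12.1, 3.9]
```

The grip hit the end stop: force rises at 233.7 mm, against an expected off end of about 233.4. I'll release and rise.

```bash
python3 -m handwheel '[0,0,0,0,0,0,-1, 0,0,0,0,0,0,-1, 0,0,0,0,0,0,-1, 0,0,0,0,0,0,-1, 0,0,0.3,0,0,0,-1, 0,0,0.6,0,0,0,-1, 0,0,0.9,0,0,0,-1, 0,0,0.9,0,0,0,-1]'
python3 - <<'E'
from h import *
im,d=imaging.read_camera("scene");P=cloud("scene",d);x,y,z=np.moveaxis(P,-1,0)
m=(d>0)&(abs(x-617)<30)&(abs(y-233)<50)&(z>120)&(z<136);print(P[m].mean(0),m.sum(),np.ptp(P[m],0))
s=sensors.observe();im,d=imaging.read_camera("wrist");cv2.imwrite("pics/w2.png",im)
E
```

```text
time: 7.75
tool_pos: [622.1, 238.2, 238.7]
eef_rot: [[0.977, -0.213, 0.012], [-0.213, -0.977, 0.004], [0.011, -0.007, -1.0]]
force: [0.6, 0.4, 1.1]
grip_width: 78.1
grip_force: 0.0
[619.30863811 230.74950805 128.03633396] 197 [29.06544264 22.72233568 12.77694154]
```

View pics/w2.png

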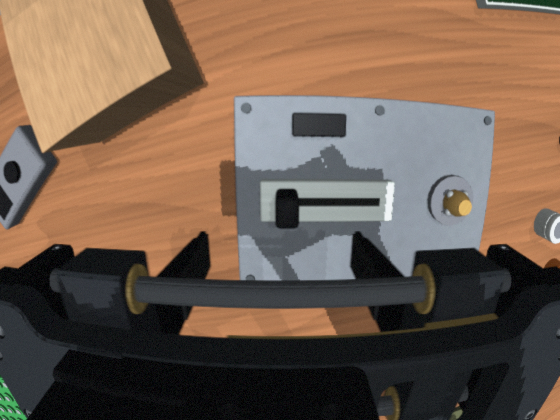

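The grip sits at the far end of its track, at (287,208), with the slot free towards the stud. Now to above the cap.

```bash
for i in 1 2 3 4 5; do python3 -m handwheel '[-0.215,-0.832,0,0,0,0,-1, -0.215,-0.832,0,0,0,0,-1, -0.215,-0.832,0,0,0,0,-1, -0.215,-0.832,0,0,0,0,-1]'; done | tail -6
cat > w.py <<'E'
from h import *
from scipy.spatial.transform import Rotation
def shot(name=None):
    s=sensors.observe();im,d=imaging.read_camera("wrist")
    if name: cv2.imwrite(name,im)
    i=imaging.camera_info("wrist");R=np.array(s["eef_rot"]);p=np.array(s["tool_pos"]);K=np.array(i["mtx"]);H=np.array(i["hand_eye"])
    v,u=np.mgrid[:420,:560];a=np.stack([(u-K[0,2])/K[0,0],(v-K[1,2])/K[1,1]],-1);t=np.hypot(a[...,0],a[...,1])+1e-9
    ray=np.dstack([a/t[...,None]*np.sin(t)[...,None],np.cos(t)]);P=ray/ray[...,2:]*d[...,None]
    P=(P@H[:3,:3].T+H[:3,3])@R.T+p;return im,d,P,s
E
python3 - <<'E'
from w import *
im,d,P,s=shot("pics/w3.png");print(s["tool_pos"],s["force"])
x,y,z=np.moveaxis(P,-1,0);m=(d>0)&(np.hypot(x-493,y+261)<40)&(z>36)&(z<50)
print(m.sum(),cv2.minEnclosingCircle(P[m][:,:2].astype(np.float32)),np.median(z[m]))
for o in models.look_for("wrist","cap")[:6]: 
    u,v=map(int,o["at"]);print(o,P[v,u])
E
```

```text
time: 9.85
tool_pos: [490.7, -261.3, 230.4]
eef_rot: [[0.977, -0.213, 0.0], [-0.213, -0.977, 0.001], [-0.0, -0.001, -1.0]]
force: [-0.4, -0.4, -0.0]
grip_width: 95.0
grip_force: 0.0
[ 490.67278063 -261.31225577  230.39765403] [-0.37309203 -0.40816107 -0.03866571]
1416 ((494.31689453125, -260.6300048828125), 23.272151947021484) 42.70423384506475
{'at': [303.4, 254.0], 'conf': 0.9} [ 412.8307308  -270.62408863   44.09713728]
{'at': [245.1, 272.8], 'conf': 0.69} [ 400.08249247 -198.95080882   35.10187845]
{'at': [279.5, 182.3], 'conf': 0.62} [ 498.52054333 -261.70478533   42.6332429 ]
{'at': [199.5, 214.9], 'conf': 0.57} [ 482.55327468 -167.7048459    42.38357882]
```

View pics/w3.png

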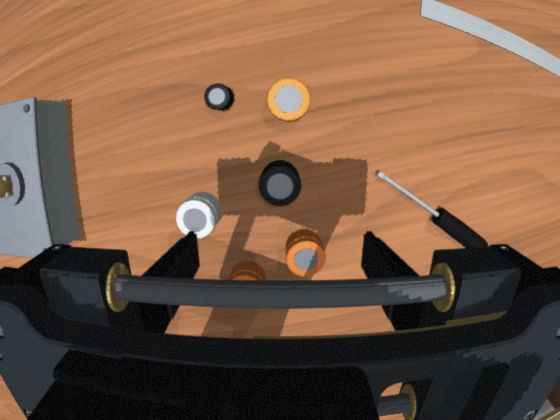

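The wrist view shows the large black cap at (280,183) between the fingers. It fits at (494,-261) with r≈23, and the fingers' line is clear of the others. I'll descend and grip.

```bash
python3 -m handwheel '[0.028,0,-0.4,0,0,0,-1, 0.028,0,-0.8,0,0,0,-1, 0.028,0,-0.85,0,0,0,-1, 0.028,0,-0.85,0,0,0,-1]' | grep pos; python3 -m handwheel '[0,0,-0.3,0,0,0,-1, 0,0,-0.55,0,0,0,-1, 0,0,-0.75,0,0,0,-1, 0,0,-0.8,0,0,0,-1, 0,0,-0.8,0,0,0,0.5, 0,0,-0.8,0,0,0,0.5]'; python3 -m handwheel '[0,0,0,0,0,0,0.5, 0,0,0,0,0,0,0.5, 0,0,0,0,0,0,0.5, 0,0,0,0,0,0,0.5, 0,0,0,0,0,0,0.5, 0,0,0,0,0,0,0.5, 0,0,0,0,0,0,0.5]'
```

```text
tool_pos: [492.8, -260.4, 127.4]
time: 10.95
tool_pos: [495.1, -263.4, 35.5]
eef_rot: [[0.977, -0.213, 0.004], [-0.213, -0.977, -0.002], [0.004, 0.002, -1.0]]
force: [0.5, 0.2, -0.3]
grip_width: 84.3
grip_force: 0.0
time: 11.65
tool_pos: [493.2, -262.5, 32.8]
eef_rot: [[0.977, -0.213, -0.0], [-0.213, -0.977, 0.0], [-0.0, -0.0, -1.0]]
force: [-1.3, -0.0, 2.1]
grip_width: 45.9
grip_force: 30.0
```

```bash
python3 -m handwheel '[0,0,0.3,0,0,0,0.5, 0,0,0.6,0,0,0,0.5, 0,0,0.9,0,0,0,0.5, 0,0,1,0,0,0,0.5]' | egrep 'pos|grip'; python3 -m handwheel '[0.12,0.4,0.1,0,0,0,0.5, 0.245,0.8,0.25,0,0,0,0.5, 0.245,0.9,0.25,0,0,0,0.5, 0.245,0.9,0.25,0,0,0,0.5]' | egrep 'pos|grip'; python3 -m handwheel '[0.12,0.4,0,0,0,0,0.5, 0.245,0.7,0,0,0,0,0.5, 0.245,0.9,0,0,0,0,0.5, 0.245,0.9,0,0,0,0,0.5, 0.245,0.9,0,0,0,0,0.5]'
python3 - <<'E'
from w import *
im,d,P,s=shot("pics/w4.png");np.save("P4.npy",P);p=s["tool_pos"];print(p)
x,y,z=np.moveaxis(P,-1,0)
r=(d>0)&(np.hypot(x-581,y-62)<40)
for lo,hi in((80,90),(92,105),(105,115)):
    q=P[r&(z>lo)&(z<hi)]
    if len(q)>4: print(lo,len(q),cv2.minEnclosingCircle(q[:,:2].astype(np.float32)),q.mean(0))
# brass by colour
h=cv2.cvtColor(im,cv2.COLOR_BGR2HSV);b=r&(h[...,0]>12)&(h[...,0]<32)&(h[...,1]>110)&(z>83)
q=P[b];print("brass",len(q),q.mean(0),q.min(0),q.max(0))
q=P[(d>0)&(abs(x-p[0])<35)&(abs(y-p[1])<20)&(abs(z-p[2]-9)<6)];print("cap top",len(q),q.mean(0) if len(q) else 0,np.ptp(q,0) if len(q) else 0)
E
```

```text
tool_pos: [495.1, -263.7, 157.1]
grip_width: 45.9
grip_force: 30.0
tool_pos: [522.5, -152.5, 182.0]
grip_width: 46.1
grip_force: 30.0
time: 12.95
tool_pos: [551.3, -47.2, 181.2]
eef_rot: [[0.977, -0.213, -0.002], [-0.213, -0.977, -0.0], [-0.002, 0.001, -1.0]]
force: [-0.4, -0.5, -0.2]
grip_width: 46.1
grip_force: 30.0
[551.2684615  -47.21030124 181.1681135 ]
80 1887 ((581.4373168945312, 61.94047164916992), 27.458602905273438) [583.42137604  56.34928811  85.42977169]
92 472 ((581.7080078125, 61.52196502685547), 16.81937026977539) [584.5021327   54.70904724  99.01095855]
105 497 ((581.7666015625, 61.00077819824219), 10.75925350189209) [582.28616987  59.75885587 110.13855677]
brass 811 [582.94254442  56.36955739 108.52223979] [568.81440854  22.31955883  88.01718699] [594.30268681  69.6490815  247.14139363]
cap top 3839 [561.29506376 -48.70153765 190.64088271] [45.10184249 39.9580711   8.97695423]
```

View pics/w4.png

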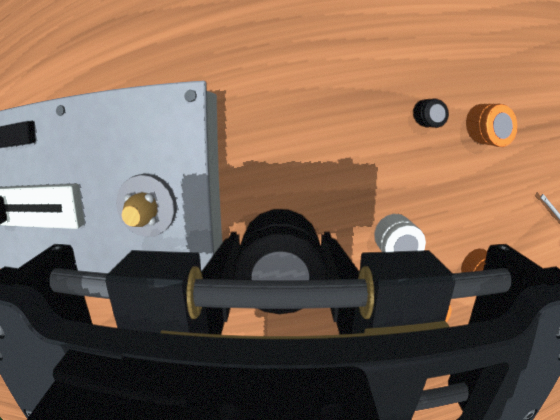

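The cap is held upright between the pads at (280,262) and the stud is at (140,205), world (581.5,61.6). Now I'll work out how the cap sits in the grip.

```bash
python3 - <<'E'
import numpy as np
from scipy.optimize import least_squares
P=np.load("P4.npy");p=np.array([551.27,-47.21,181.17]);R=np.array([[.977,-.213,0],[-.213,-.977,0],[0,0,-1]])
Q=(P-p)@R;x,y,z=np.moveaxis(Q,-1,0)
for lo,hi in ((-9,-3),(-3,5),(5,15),(15,25),(25,31)):
    m=(abs(y)<16)&(z>lo)&(z<hi)&(x>5)&(x<40);q=Q[m]
    if len(q)<20: print(lo,len(q));continue
    f=least_squares(lambda c:np.hypot(q[:,0]-c[0],q[:,1]-c[1])-23,[0,0],loss="soft_l1")
    print(lo,len(q),f.x.round(1),q[abs(q[:,1])<3,0].max() if (abs(q[:,1])<3).any() else None)
m=(abs(y)<20)&(abs(x)<40)&(z>-14)&(z<-6);print("top",Q[m].mean(0),Q[m].min(0),Q[m].max(0))
E
```

```text
-9 617 [-0.5  0. ] 23.705722643582952
-3 294 [ 0.2 -0. ] 23.583473676493387
5 369 [ 0.3 -0.1] 23.68317780001731
15 303 [ 0.2 -0.1] 23.531229882476833
25 155 [ 0.2 -0.2] 23.38942100281192
top [ 9.77318278 -0.02715626 -9.66680523] [-21.57625311 -19.98870493 -12.00939443] [23.54454506 19.98733241 -6.01357609]
```

```bash
python3 -m handwheel '[0.1,0.3,0,0,0,0,0.5, 0.2,0.65,0,0,0,0,0.5, 0.25,0.907,0,0,0,0,0.5, 0.25,0.907,0,0,0,0,0.5, 0.25,0.907,0,0,0,0,0.5, 0.25,0.907,0,0,0,0,0.5, 0.25,0.907,0,0,0,0,0.5]'
```

```text
time: 13.7
tool_pos: [581.8, 60.8, 182.5]
eef_rot: [[0.977, -0.215, -0.0], [-0.215, -0.977, -0.0], [-0.0, 0.0, -1.0]]
force: [-0.9, 0.8, 0.0]
grip_width: 46.2
grip_force: 30.0
```

```bash
python3 -m handwheel '[-0.003,0.006,-0.1,0,0,0,0.5, -0.003,0.006,-0.2,0,0,0,0.5, -0.003,0.006,-0.3,0,0,0,0.5, -0.003,0.006,-0.38,0,0,0,0.5, -0.003,0.006,-0.38,0,0,0,0.5, -0.003,0.006,-0.38,0,0,0,0.5, -0.003,0.006,-0.38,0,0,0,0.5]'; python3 -m handwheel '[0,0,-0.03,0,0,0,0.5, 0,0,-0.05,0,0,0,0.5, 0,0,-0.05,0,0,0,0.5]'
```

```text
time: 14.4
tool_pos: [582.1, 63.2, 137.6]
eef_rot: [[0.977, -0.213, 0.001], [-0.213, -0.977, 0.0], [0.001, -0.0, -1.0]]
force: [0.5, 0.2, -0.5]
grip_width: 45.7
grip_force: 30.0
time: 14.7
tool_pos: [581.3, 63.1, 130.6]
eef_rot: [[0.977, -0.213, -0.001], [-0.213, -0.977, 0.0], [-0.001, 0.0, -1.0]]
force: [0.1, -0.2, -0.8]
grip_width: 46.1
grip_force: 30.0
```

```bash
for i in 1 2 3 4 5; do python3 -m handwheel '[0,-0.001,-0.01,0,0,0,0.5, 0,-0.001,-0.018,0,0,0,0.5]' | egrep 'pos|^force|width'; done
```

```text
tool_pos: [581.7, 63.0, 128.9]
force: [0.5, 0.3, 1.6]
grip_width: 45.9
tool_pos: [581.9, 62.7, 127.5]
force: [-2.0, -1.4, 5.5]
grip_width: 45.9
tool_pos: [581.9, 62.5, 125.9]
force: [-3.6, -1.8, 5.7]
grip_width: 45.9
tool_pos: [581.3, 62.6, 122.0]
force: [0.5, 0.2, -2.4]
grip_width: 45.8
tool_pos: [581.2, 62.6, 119.3]
force: [-0.5, 0.2, -0.5]
grip_width: 45.8
```

The balls pushed back to about 6 N, then the force dropped with the click. The seat is expected at TCP ≈ 117.8.

```bash
for i in 1 2 3; do python3 -m handwheel '[0,0,-0.008,0,0,0,0.5, 0,0,-0.008,0,0,0,0.5, 0,0,-0.008,0,0,0,0.5]' | egrep 'pos|^force|width'; done
```

```text
tool_pos: [581.5, 62.6, 119.2]
force: [-0.1, -0.1, -1.1]
grip_width: 45.8
tool_pos: [581.8, 62.5, 118.6]
force: [0.5, 0.2, -0.5]
grip_width: 45.4
tool_pos: [581.9, 62.5, 117.8]
force: [0.3, -0.6, 1.9]
grip_width: 46.1
```

```bash
for i in 1 2; do python3 -m handwheel '[0,0,-0.006,0,0,0,0.5, 0,0,-0.006,0,0,0,0.5, 0,0,-0.006,0,0,0,0.5]' | egrep 'pos|^force|width'; done
```

```text
tool_pos: [582.0, 62.5, 117.8]
force: [-1.7, -0.6, 5.4]
grip_width: 45.7
tool_pos: [582.0, 62.5, 117.8]
force: [-3.6, 0.4, 8.9]
grip_width: 46.0
```

```bash
python3 -m handwheel '[0,0,-0.003,0,0,0,0.5, 0,0,-0.003,0,0,0,0.5, 0,0,-0.003,0,0,0,0.5]' | egrep 'pos|^force|width'; python3 -m handwheel '[0,0,0,0,0,0,0.5, 0,0,0,0,0,0,0.5, 0,0,0,0,0,0,0.5, 0,0,0,0,0,0,0.5, 0,0,0,0,0,0,0.5]' | egrep 'pos|^force|width'
python3 - <<'E'
from h import *
for c in ("scene","top"):
    im,d=imaging.read_camera(c);P=cloud(c,d);x,y,z=np.moveaxis(P,-1,0)
    m=(d>0)&(np.hypot(x-617,y-233)<40)&(z>122)&(z<134);print(c,m.sum(),P[m].mean(0) if m.any() else 0)
    if c=="scene": cv2.imwrite("pics/fin.png",cv2.resize(im[190:350,290:490],(800,600)))
print(sensors.observe()["force"],sensors.observe()["time"])
E
```

```text
tool_pos: [582.0, 62.5, 117.7]
force: [-4.6, -1.5, 10.1]
grip_width: 45.8
tool_pos: [582.0, 62.5, 117.7]
force: [-4.1, 0.6, 10.0]
grip_width: 45.6
scene 191 [619.06878191 230.86523728 128.26564938]
top 93 [616.77849133 233.8758852  128.35145024]
[-4.91174592 -0.03505888 10.37568157] 18.1
```

View pics/fin.png

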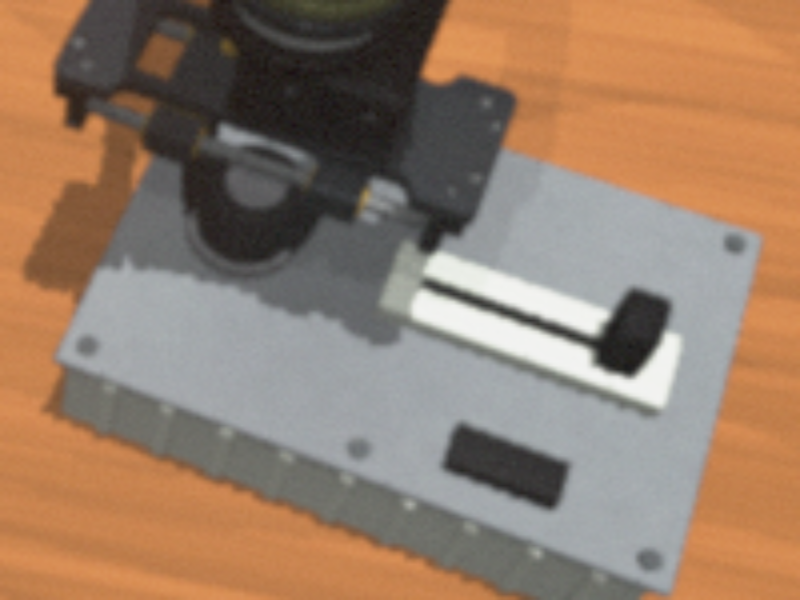

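The cap at (255,215) in the crop is flush on its collar and still held. The grip at (635,330) is at the off end. The push is steady at 10 N at the expected seat height.

```bash
python3 -c "from station import order; print(order.hand_in())"
```

```text
the job is handed in; nothing more can be done
None
```

I slid the disconnect to its off-end stop, then snapped the larger cap fully home on the stud. I handed the job in at about 18 s, with the gripper still holding the cap and pressing down at about 10 N; the verdict was not shown.

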